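# Slide the specimen plate out to its scored line

## Robot

A 7-joint arm with a two-finger parallel gripper is mounted at the origin on the work surface. World frame = base frame: x ahead of the robot, y to its left, z up, the work surface at z = 0. Lengths are in m, angles in rad, forces in N, time in s.
With the tool pointing down it reaches from about 0.4 to 0.75 m from the base axis. Payload 19.5 kg.
Tool frame: the origin (TCP) lies midway between the tips of the shut fingers; the grasp point (between the pads) lies 19 mm behind it (pinch_z is the distance from the TCP to the grasp point, in m); z points along the fingers, y is the direction in which the jaws open and shut (so a half turn about z gives the same grasp; the last joint's range is limited). The gripper opens to 85 mm and grips with 20 to 120 N. Pads are 22 mm wide; open, the fingers measure 114 mm over their backs; the gripper's body (76 mm by 85 mm) begins 54 mm behind the grasp point. The pads swing forward as they close: fully open they stand 13 mm farther back than shut.
Start: joints at [-1.335, 0.707, -0.028, 1.485, 0.022, 0.951, -0.075], TCP at [0.158, 0.553, 0.231] pointing down, gripper open.
Joint ranges: [-2.71, 2.71], [-0.32, 2.16], [-1.57, 1.52], [0, 2.45], [-1.46, 4.6], [0, 2.02], [-2.83, 2.83]. Speed limits (rad/s): [1.89, 1.89, 2.57, 2.57, 3.01, 3.01, 3.01].

## Interface

Orientations are given as a unit quaternion [x, y, z, w].
In Python, from rig import * gives the robot as it stands.
- The arm moves only by the tool send_rows, never from a script. Its argument "series" is text: rows parted by semicolons, each of 7 numbers parted by spaces: the opening, from -1 (shut) to 1 (fully open), so that 0 is half open, then the shift along the tool's x, y, z in m, then the turn, a rotation vector about the tool's x, y, z in degrees. A call has 1 to 20 rows; each row is the pose to reach, as a shift and turn from the pose measured when the call began, along the tool's axes at that moment; what a row does not reach only later rows make up. A row lasts 1/8 s, in which the tool goes at most 62.5 mm and 10.7 degrees, less where a joint would pass 70% of its speed; a pose out of reach is approached as far as the arm can. A call with a gripper value outside its range is refused whole. The fingers move at their own pace and stop on an object; the grip force is fixed at half the most. Time passes only in rows, so rows that repeat a pose let the fingers close. It gives the time, the measured TCP pose, the force and the opening at its end, in the units of the state.
- state(): the state, without advancing time (a new reading comes with each control period).
- read_camera(name): name is "side" or "top"; returns the picture (384x512x3 uint8, red, green, blue); there is no depth.
- camera_info(name): a dict with "vertical_fov" (degrees; the focal length in pixels is half the picture's height over the tangent of half this angle, whatever the lens; pixels are square), "cx", "cy" (the principal point, pixels), "R" (3x3) and "t" (3): a world point X has camera coordinates R X + t. Camera axes: x right, y down, z forward; pixel columns grow to the right and rows downward; lengths in m; the calibration is good to about 2 mm. A picture is of the moment at which its call begins. camera_info takes no time and is no camera call.
- job_done(): hands the job in, once; it reports no verdict.
The state is a dict: "time": time; "joints": joint angles; "qd": joint speeds; "joint_efforts": joint torques, N m; "eef_pos": TCP position; "tcp_rot": TCP orientation; "wrist_force": force on the tool from outside, world axes, zero at the start; "wrist_torque": the same for the moment, N m; "opening": finger opening in m.
Only numpy, scipy, OpenCV 4.12 (cv2) and the standard library are available. Lean on these libraries where they do the work, as an engineer would, in place of code of your own. Each camera call takes 0.05 s, during which the arm holds its last target.

## Task

On the dark riser, push the plate with the scored line (the one carrying two glass slides and a small white jar) along the riser's top towards the riser's far edge, the one away from the robot, until that line lies right above the edge and runs along it, so that the plain end of the plate sticks out for a colleague to take. Only slide it with your fingertips: never lift or tip the plate, do not touch the jar, which rides along standing on the plate, and leave everything else where it is.

Things in the scene. Friction and masses are not known exactly. Their poses are not given: they have to be found in the camera images.
- riser: Fixed dark steel riser standing on the bench: 280 mm along its x, 460 mm along its y, flat top 60 mm above the bench (a 14 mm thick top on two end panels). Origin at the centre of its underside, on the bench. Its +x axis points away from the robot (turned up to about 15 degrees either way); the far edge is the long edge at x = +140 mm.
- riser_far_edge (a point): Middle of the riser's far top edge, 60 mm above the bench; axes as the riser's, the edge runs along y and x points outward from it.
- holder: The plate to slide: loose flat aluminium plate 150 (x) by 100 (y) by 6 mm, 170 to 370 g, lying on the left or right half of the riser, with a thin black line scored across it near its plain end and two glass slides, nearly flush, side by side behind the line. Origin at the centre of its underside; +x points to the plain end, towards the far edge, turned up to 12 degrees from the riser's x at the start.
- holder_line (a point): Middle of the scored line, on the plate's top face: 35 mm ahead of the plate's centre, 40 mm back from its plain end; the line runs along the plate's y across its full width.
- holder_rear (a point): Middle of the top of the plate's rear edge (the short edge farthest from the line, 75 mm behind the plate's centre), the one nearest the robot.
- jar: Small white plastic specimen jar with a black cap, 28 mm across, 45 mm tall, about 40 g, standing loose on the plate between the two slides, some 20 mm behind the plate's centre. Origin at the centre of its underside.
- dishplate: The other loose plate on the riser, the same size but with no line or slides; it carries a shallow dish. To be left alone. Origin at the centre of its underside.
- dish: Shallow white dish, 76 mm across, 16 mm high, on the other plate. To be left alone.
- dropper: Small amber bottle with a black cap, 28 mm across, 65 mm tall, standing on the riser between the two plates. To be left alone.
- reagent: Amber bottle 68 mm across, 120 mm tall, on the bench to the left. To be left alone.
- tipbox: Grey box of white tips, 85 x 120 x 54 mm, on the bench to the right. To be left alone.
- beaker: Clear open beaker 70 mm across, 90 mm tall, on the bench to the right. To be left alone.
- forceps: Steel forceps, 126 mm long, lying on the bench near the robot's right. To be left alone.
There are look-alikes about, which are no part of the job. What is shaped like the holder but purple is not meant. What is shaped like the jar but blue is not meant.

How it is judged:
By the outcome, as a careful person would: the job done as asked, in the order asked, and still so for the second after the job is handed in, with the robot touching nothing.
It also fails if it takes over 45 s, if anything falls off the work surface, if the arm or the gripper's body presses on something with over 40 N, if the wrist force passes 120 N, or if a joint passes its speed limit or range.

## Working session

There is one attempt and no reset: what is moved stays moved. The work goes in short steps, Python scripts to look and compute and a tool call to move; the robot and the scene stay as the last step left them, time stands still between calls to the robot, and variables do not carry over. Pictures are saved under pics/ and viewed, and the job is handed in when it is done.

Besides the shell and the picture viewer there is one more tool, called after "Call:" in YAML: its name, and indented under it one key for each argument. send_rows: Moves the arm, as the interface text tells. Its arguments: {"type":"object","properties":{"series":{"type":"string"}},"required":["series"]}

```bash
ls; mkdir -p pics; python3 - <<'E'
from rig import *
import cv2
for n in ("side","top"):
    cv2.imwrite(f"pics/{n}0.png",read_camera(n)[:,:,::-1]); print(n,camera_info(n))
print(state())
E
```

```text
pics
side {'vertical_fov': 46.54989758852861, 'cx': 256.4695907105383, 'cy': 199.15221393449315, 'R': array([[ 0.70093978, -0.7132179 ,  0.00191344],
       [-0.5146058 , -0.50760072, -0.69102994],
       [ 0.49382618,  0.4833857 , -0.72282361]]), 't': array([-0.34793   ,  0.31313329,  1.10082854])}
top {'vertical_fov': 57.75584718261565, 'cx': 254.38945005645957, 'cy': 198.1635263256906, 'R': array([[-0.00780175, -0.99989727, -0.01202443],
       [-0.98136557,  0.00996478, -0.19189145],
       [ 0.19199156,  0.01030327, -0.98134249]]), 't': array([0.02717678, 0.52788702, 1.09840125])}
{'time': 0.1, 'joints': array([-1.33471151,  0.70701908, -0.02762126,  1.48490227,  0.0219685 ,
        0.95090539, -0.07550314]), 'qd': array([ 8.89241654e-04, -5.42784964e-04,  6.09026508e-05,  2.52649390e-04,
       -1.46287051e-03, -1.96111342e-04, -2.82653720e-03]), 'joint_efforts': array([ 3.81787831e-03, -8.84302139e+01,  1.23752654e+00, -2.36462241e+01,
        1.71096472e-02,  5.01139148e-03, -7.99985810e-05]), 'eef_pos': array([0.15760995, 0.55275363, 0.23089839]), 'tcp_rot': array([ 1.38456082e-01,  9.90368465e-01, -4.62068592e-04, -6.53688555e-05]), 'wrist_force': array([ 1.16668636, -0.36518306,  0.78039881]), 'wrist_torque': array([-0.02513463,  0.01121341, -0.00161571]), 'opening': 0.08509947056085801}
```

View pics/top0.png

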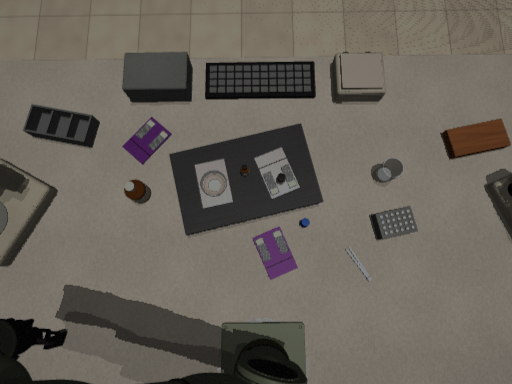

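View pics/side0.png

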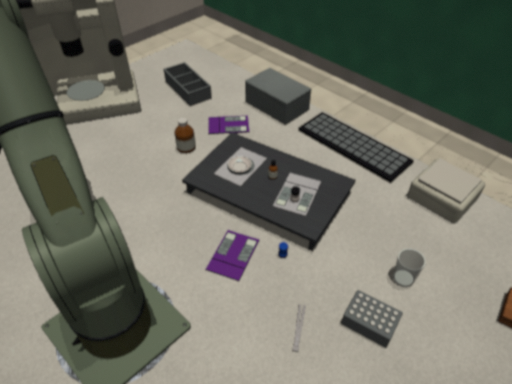

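```bash
python3 - <<'E'
import cv2,numpy as np
a=cv2.imread("pics/top0.png")[115:245,160:330]; b=cv2.imread("pics/side0.png")[130:250,180:360]
cv2.imwrite("pics/c_top.png",cv2.resize(a,None,fx=4.5,fy=4.5,interpolation=cv2.INTER_CUBIC))
cv2.imwrite("pics/c_side.png",cv2.resize(b,None,fx=4.4,fy=4.4,interpolation=cv2.INTER_CUBIC))
E
```

```text
(no output)
```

View pics/c_top.png

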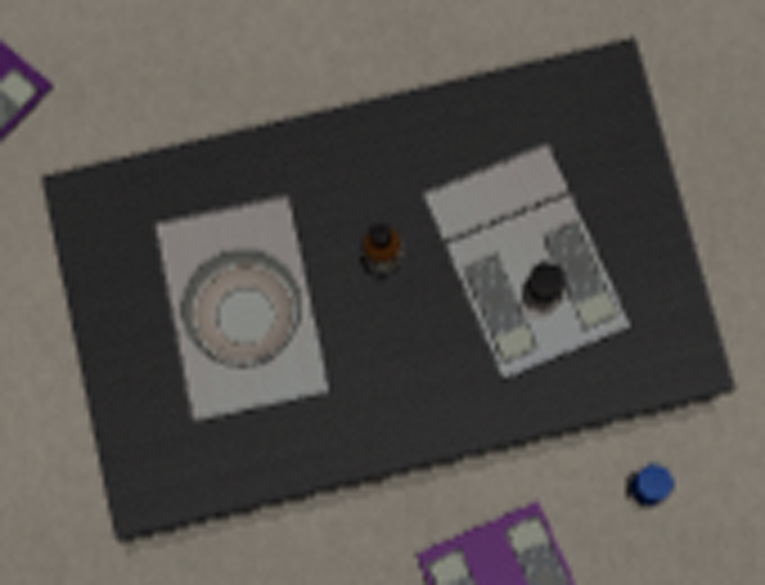

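View pics/c_side.png

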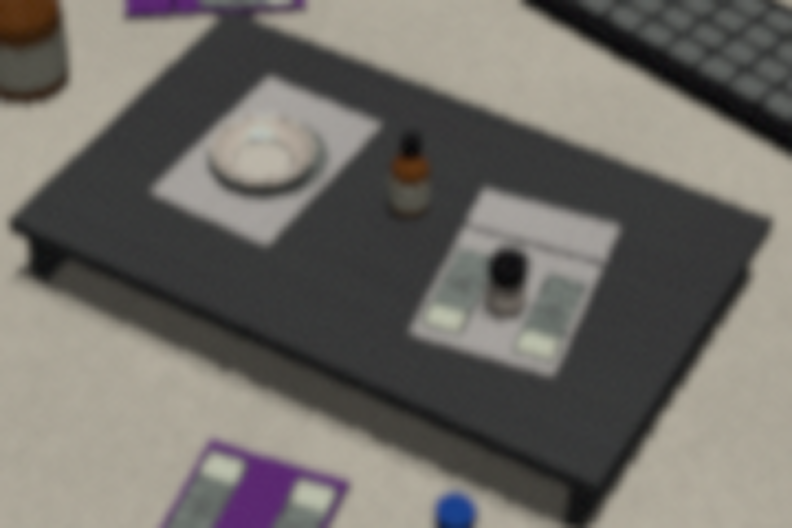

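```bash
cat > h.py <<'E'
import cv2,numpy as np
from rig import *
def cam(n):
    c=camera_info(n); f=192/np.tan(np.radians(c["vertical_fov"])/2)
    return f,c["cx"],c["cy"],np.array(c["R"]),np.array(c["t"])
def ray(n,px,z):
    f,cx,cy,R,t=cam(n); px=np.atleast_2d(px).astype(float)
    d=np.c_[(px[:,0]-cx)/f,(px[:,1]-cy)/f,np.ones(len(px))]@R
    C=-R.T@t
    return C+d*((z-C[2])/d[:,2])[:,None]
def proj(n,X):
    f,cx,cy,R,t=cam(n); q=np.atleast_2d(X)@R.T+t
    return np.c_[f*q[:,0]/q[:,2]+cx,f*q[:,1]/q[:,2]+cy]
def quad(mask,up):
    """sub-pixel quad by contour side fits; mask = upscaled binary"""
    cs,_=cv2.findContours(mask,cv2.RETR_EXTERNAL,cv2.CHAIN_APPROX_NONE)
    c=max(cs,key=cv2.contourArea); h=cv2.convexHull(c)
    for e in np.linspace(.005,.15,60):
        a=cv2.approxPolyDP(h,e*cv2.arcLength(h,True),True)
        if len(a)<=4: break
    a=a[:,0].astype(float); P=c[:,0].astype(float); L=[]
    for i in range(4):
        p,q=a[i],a[(i+1)%4]; u=(q-p)/np.linalg.norm(q-p); s=(P-p)@u; d=(P-p)@[-u[1],u[0]]
        k=(abs(d)<2.0*up)&(s>.08*np.linalg.norm(q-p))&(s<.92*np.linalg.norm(q-p))
        vx,vy,x,y=cv2.fitLine(P[k].astype(np.float32),cv2.DIST_HUBER,0,.01,.01).ravel()
        L.append(np.cross([x,y,1],[x+vx,y+vy,1]))
    out=[]
    for i in range(4):
        r=np.cross(L[i-1],L[i]); out.append((r[:2]/r[2]+.5)/up-.5)
    return np.array(out)
def measure(n,img,box,up=6):
    x0,y0,x1,y1=box
    g=cv2.resize(img[y0:y1,x0:x1],None,fx=up,fy=up,interpolation=cv2.INTER_CUBIC)
    hsv=cv2.cvtColor(g,cv2.COLOR_RGB2HSV); return g,hsv
E
python3 - <<'E'
from h import *
for n in("top","side"):
    img=cv2.imread(f"pics/{n}0.png")[:,:,::-1].copy()
    print(n,"C",(-cam(n)[3].T@cam(n)[4]).round(3))
    pts={"riser":{"top":(200,150),"side":(240,190)},"plate":{"top":(268,159),"side":(302,177)},"bench":{"top":(220,100),"side":(320,270)}}
    for k in pts: x,y=pts[k][n]; print(k,img[y-1:y+2,x-1:x+2].mean((0,1)).round())
E
```

```text
top C [0.307 0.011 1.18 ]
riser [39. 38. 38.]
plate [132. 128. 126.]
bench [113. 107.  98.]
side C [-0.139 -0.621  1.013]
riser [56. 57. 56.]
plate [148. 145. 141.]
bench [177. 171. 157.]
```

```bash
cat >> h.py <<'E'
def fr(P):  # edge helper: order corners in world as (far-left, far-right, near-right, near-left) relative
    c=P.mean(0); a=[]
    d=P-c
    # sort by angle, start from far-left
    o=np.argsort(-np.arctan2(d[:,1],d[:,0])); P=P[o]   # clockwise seen from above (y left)
    i=np.argmax([ (P[k]-c)[0]+(P[k]-c)[1]*.9 for k in range(4)])
    return np.roll(P,-i,0)
def plate_quad(n,img,box,thr,up=6):
    x0,y0,x1,y1=box
    g=cv2.resize(cv2.cvtColor(img[y0:y1,x0:x1],cv2.COLOR_RGB2GRAY),None,fx=up,fy=up,interpolation=cv2.INTER_CUBIC)
    m=(g>thr).astype(np.uint8)*255
    m=cv2.morphologyEx(m,cv2.MORPH_CLOSE,np.ones((5*up//2,5*up//2)))
    return quad(m,up)+[x0,y0],g
E
python3 - <<'E'
from h import *
img=cv2.imread("pics/top0.png")[:,:,::-1].copy()
x0,y0,x1,y1=155,110,340,250; up=4
g=cv2.resize(cv2.cvtColor(img[y0:y1,x0:x1],cv2.COLOR_RGB2GRAY),None,fx=up,fy=up,interpolation=cv2.INTER_CUBIC)
m=(g<74).astype(np.uint8)*255
m=cv2.morphologyEx(m,cv2.MORPH_OPEN,np.ones((9,9)))
q=quad(m,up)+[x0,y0]
R=fr(ray("top",q,.06)[:,:2]); print("riser",R.round(4)); print(np.linalg.norm(np.roll(R,-1,0)-R,axis=1))
e=R[0]-R[1]; print("edge yaw",np.degrees(np.arctan2(-e[0],e[1])))
for n,box in(("top",(250,140,303,203)),("side",(270,170,324,218))):
    img=cv2.imread(f"pics/{n}0.png")[:,:,::-1].copy()
    q,g=plate_quad(n,img,box,85 if n=="top" else 100)
    print(n,q.round(1).tolist())
    P=fr(ray(n,q,.066)[:,:2]); print(P.round(4),np.linalg.norm(np.roll(P,-1,0)-P,axis=1).round(4))
    for a,b in((0,1),(3,2)):
        e=P[a]-P[b];print("yaw",np.degrees(np.arctan2(-e[0],e[1])))
    for a,b in((0,3),(1,2)):
        e=P[a]-P[b];print("yaw",np.degrees(np.arctan2(e[1],e[0])))
    print("centre",P.mean(0))
E
```

```text
riser [[ 0.6815  0.3093]
 [ 0.7861 -0.1371]
 [ 0.511  -0.2013]
 [ 0.4064  0.2447]]
[0.45853025 0.28248457 0.45800858 0.28255327]
edge yaw 13.192421246959583
top [[281.1, 146.7], [299.6, 186.9], [271.4, 198.5], [253.8, 157.7]]
[[ 0.6627  0.0232]
 [ 0.7001 -0.0687]
 [ 0.5613 -0.1259]
 [ 0.5235 -0.0333]] [0.0992 0.1501 0.1001 0.1502]
yaw 22.138779665960847
yaw 22.22269476852714
yaw 22.07281618863195
yaw 22.419351063122235
centre [ 0.61189781 -0.05118207]
side [[289.4, 172.0], [320.9, 180.7], [305.4, 215.4], [272.0, 205.5]]
[[ 0.6639  0.0208]
 [ 0.7021 -0.0736]
 [ 0.5603 -0.1317]
 [ 0.5216 -0.038 ]] [0.1018 0.1533 0.1014 0.1541]
yaw 22.02398033083331
yaw 22.44361893010596
yaw 22.43720738009714
yaw 22.30188212798445
centre [ 0.61196113 -0.05564203]
```

The plates to choose from are the silver plate at top (276,173), which has the line, two slides and the white, black-capped jar; the silver plate at (213,183), which carries the dish; and the purple plates at (147,140) and (275,252). The one meant is at (276,173), and the enlarged crop confirms it. The blue jar at (305,222) is the look-alike. Next I'll compute the approach.

```bash
cat >> h.py <<'E'
from scipy.spatial.transform import Rotation as Ro
def rel(targets):
    """targets: list of (pos world, yaw of plate dir deg). tool: z down, tool y = along yaw-90 -> tool x = -(yaw dir)... """
    s=state(); p=np.array(s["eef_pos"]); r=Ro.from_quat(s["tcp_rot"])
    for X,yaw in targets:
        c,sn=np.cos(np.radians(yaw)),np.sin(np.radians(yaw))
        x=np.array([c,sn,0]); z=np.array([0,0,-1.]); y=np.cross(z,x)
        T=Ro.from_matrix(np.c_[x,y,z])
        print((r.inv().apply(np.array(X)-p)*1000).round(1),"mm", np.degrees((r.inv()*T).as_rotvec()).round(2),"deg")
E
python3 - <<'E'
from h import *
print(ray("top",[281,178],.111), ray("side",[295.3,191],.108))
rel([((.42,.3,.231),-60),((.5185,-.0917,.2),22.2),((.5185,-.0917,.12),22.2)])
E
```

```text
[[ 0.58050732 -0.06279834  0.111     ]] [[ 0.58032859 -0.07262761  0.108     ]]
[-3.216e+02 -1.711e+02  1.000e-01] mm [-3.0000e-02 -6.0000e-02 -1.3592e+02] deg
[-523.8 -520.7   31.4] mm [-2.0000e-02  7.0000e-02  1.4188e+02] deg
[-523.8 -520.7  111.4] mm [-2.0000e-02  7.0000e-02  1.4188e+02] deg
```

Call:
send_rows:
  series: "0.2 -0.05 -0.02 0 0 0 10; 0.2 -0.1 -0.05 0 0 0 20; 0.2 -0.16 -0.08 0 0 0 30; 0.2 -0.21 -0.11 0 0 0 40; 0.2 -0.27 -0.14 0 0 0 50; 0.2 -0.32 -0.17 0 0 0 60; 0.2 -0.35 -0.22 0 0 0 70; 0.2 -0.38 -0.27 0 0 0 80; 0.2 -0.41 -0.32 0 0 0 90; 0.2 -0.44 -0.37 0 0 0 100; 0.2 -0.47 -0.42 0 0 0 110; 0.2 -0.5 -0.47 0 0 0 120; 0.2 -0.52 -0.51 0.01 0 0 130; 0.2 -0.524 -0.521 0.03 0 0 140; 0.2 -0.524 -0.521 0.03 0 0 141.9; 0.2 -0.524 -0.521 0.03 0 0 141.9; 0.2 -0.524 -0.521 0.03 0 0 141.9"

```text
time: 2.22
eef_pos: [0.5189, -0.0912, 0.2021]
tcp_rot: [0.981, 0.194, 0.0, 0.0]
wrist_force: [0.4, 0.2, 0.0]
opening: 0.0515
```

Call:
send_rows:
  series: "0.2 0 0 0.03 0 0 0; 0.2 0 0 0.07 0 0 0; 0.2 0 0 0.1 0 0 0; 0.2 0 0 0.12 0 0 0; 0.2 0 0 0.127 0 0 0; 0.2 0 0 0.127 0 0 0; 0.2 0 0 0.127 0 0 0"

```text
time: 3.1
eef_pos: [0.5194, -0.0912, 0.0759]
tcp_rot: [0.981, 0.194, 0.001, 0.001]
wrist_force: [-0.2, 0.9, -0.5]
opening: 0.0513
```

```bash
python3 - <<'E'
from h import *
print(state()["eef_pos"],state()["wrist_force"])
a=read_camera("side")[120:250,200:370,::-1];b=read_camera("top")[115:245,160:330,::-1]
im=np.vstack([cv2.resize(x,None,fx=2.3*2,fy=2.3*2,interpolation=cv2.INTER_CUBIC) for x in (a,)]);cv2.imwrite("pics/s1.png",im)
cv2.imwrite("pics/t1.png",cv2.resize(b,None,fx=4.5,fy=4.5,interpolation=cv2.INTER_CUBIC))
E
```

```text
[ 0.51938251 -0.09122633  0.07589813] [-0.24798475  0.92386195 -0.51345303]
```

View pics/s1.png

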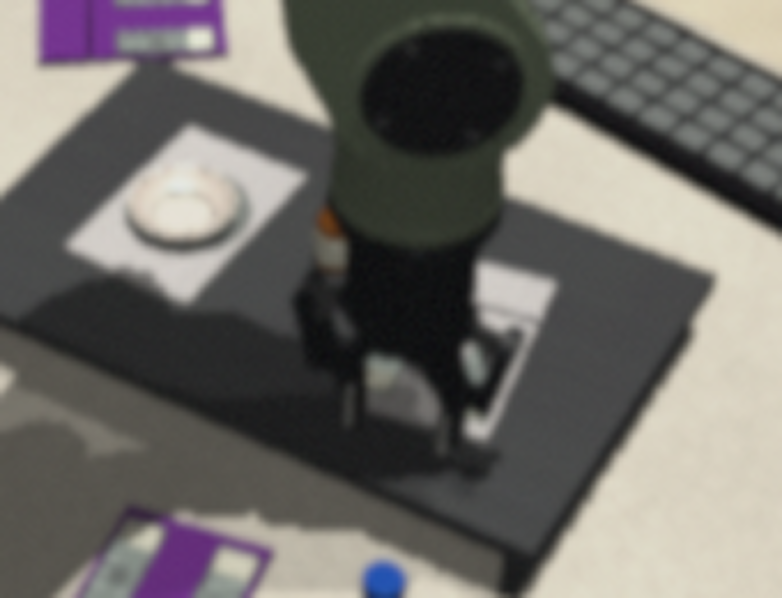

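View pics/t1.png

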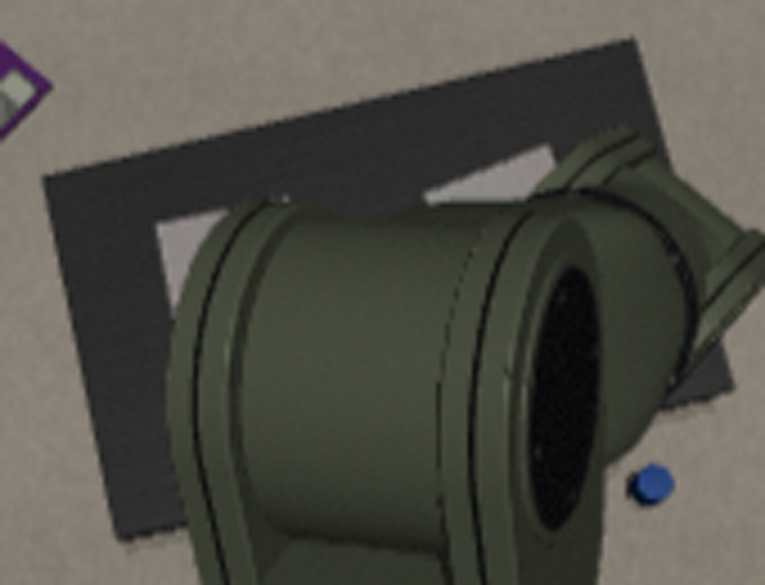

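Side view: the fingertips are behind the rear edge at about (277,212) and (297,217), clear of the jar. Next I'll lower to find the riser top by touch.

Call:
send_rows:
  series: "0.2 0 0 0.006 0 0 0; 0.2 0 0 0.012 0 0 0; 0.2 0 0 0.014 0 0 0; 0.2 0 0 0.014 0 0 0; 0.2 0 0 0.014 0 0 0"

```text
time: 3.82
eef_pos: [0.5194, -0.0913, 0.0618]
tcp_rot: [0.981, 0.194, 0.001, 0.001]
wrist_force: [0.1, -0.2, -0.3]
opening: 0.0515
```

Call:
send_rows:
  series: "0.2 0 0 0.001 0 0 0; 0.2 0 0 0.002 0 0 0; 0.2 0 0 0.002 0 0 0"

```text
time: 4.2
eef_pos: [0.5193, -0.0913, 0.0597]
tcp_rot: [0.981, 0.194, 0.001, 0.001]
wrist_force: [-0.7, 0.7, -0.5]
opening: 0.0513
```

Call:
send_rows:
  series: "0.2 0 0 0.001 0 0 0; 0.2 0 0 0.001 0 0 0"

```text
time: 4.45
eef_pos: [0.5193, -0.0913, 0.0587]
tcp_rot: [0.981, 0.194, 0.001, 0.001]
wrist_force: [0.4, 0.3, 0.9]
opening: 0.0516
```

Call:
send_rows:
  series: "0.2 0 0 0.001 0 0 0; 0.2 0 0 0.001 0 0 0"

```text
time: 4.7
eef_pos: [0.5193, -0.0912, 0.0576]
tcp_rot: [0.981, 0.194, 0.001, 0.0]
wrist_force: [-0.3, -0.3, 1.0]
opening: 0.0514
```

Call:
send_rows:
  series: "0.2 0 0 0.001 0 0 0; 0.2 0 0 0.001 0 0 0"

```text
time: 4.95
eef_pos: [0.5193, -0.0913, 0.0568]
tcp_rot: [0.981, 0.194, 0.001, 0.0]
wrist_force: [-0.8, -0.2, 5.5]
opening: 0.0512
```

Call:
send_rows:
  series: "0.2 0 0 0.001 0 0 0; 0.2 0 0 0.001 0 0 0"

```text
time: 5.2
eef_pos: [0.5194, -0.0913, 0.0567]
tcp_rot: [0.981, 0.194, 0.001, 0.0]
wrist_force: [-4.9, 1.4, 23.3]
opening: 0.051
```

Call:
send_rows:
  series: "0.2 0 0 0.001 0 0 0; 0.2 0 0 0.001 0 0 0"

```text
time: 5.45
eef_pos: [0.5194, -0.0913, 0.0567]
tcp_rot: [0.981, 0.194, 0.002, 0.0]
wrist_force: [-6.3, 2.0, 26.8]
opening: 0.0514
```

```bash
python3 - <<'E'
from h import *
th=np.radians(13.2);n=np.array([np.cos(th),np.sin(th)]);t=np.array([-n[1],n[0]])
# dropper: cap centre (z~.12) and base
for c,px,z in(("top",(380/4.5+160,237/4.5+115),.123),("side",(411/4.4+180,145/4.4+130),.12),("side",(410/4.4+180,208/4.4+130),.062)):
    X=ray(c,px,z)[0,:2]; print(c,X.round(4),"n,t",X@n,X@t)
X=np.array(state()["eef_pos"])[:2];print("tool",X@n,X@t, "rear mid",np.array([.5426,-.0819])@n,np.array([.5426,-.0819])@t)
print("plate c t",np.array([.612,-.0535])@t)
E
```

```text
top [0.6122 0.0522] n,t 0.6079579669320945 -0.0889475879084122
side [0.6142 0.0448] n,t 0.6081650150736454 -0.09660427945170375
side [0.614  0.0433] n,t 0.6076540304134094 -0.09804814871206007
tool 0.4848126686520298 -0.20749294756293044 rear mid 0.509561976436914 -0.2036392942673536
plate c t -0.19183720381143538
```

Call:
send_rows:
  series: "0.2 0 0 -0.0022 0 0 0; 0.2 0 0 -0.0022 0 0 0; 0.2 0.002 0 -0.0022 0 0 0; 0.2 0.005 0 -0.0022 0 0 0; 0.2 0.008 0 -0.0022 0 0 0; 0.2 0.010 0 -0.0022 0 0 0; 0.2 0.012 0 -0.0022 0 0 0; 0.2 0.014 0 -0.0022 0 0 0; 0.2 0.016 0 -0.0022 0 0 0; 0.2 0.016 0 -0.0022 0 0 0"

```text
time: 6.7
eef_pos: [0.5342, -0.0852, 0.0589]
tcp_rot: [0.981, 0.194, 0.002, 0.0]
wrist_force: [-0.4, -0.6, 0.6]
opening: 0.0516
```

```bash
python3 - <<'E'
from h import *
print(state()["eef_pos"],state()["wrist_force"])
a=read_camera("side")[150:230,250:340,::-1]
cv2.imwrite("pics/s2.png",cv2.resize(a,None,fx=7,fy=7,interpolation=cv2.INTER_CUBIC))
E
```

```text
[ 0.53420845 -0.08516419  0.05890081] [-0.38066006 -0.62330755  0.55406657]
```

View pics/s2.png

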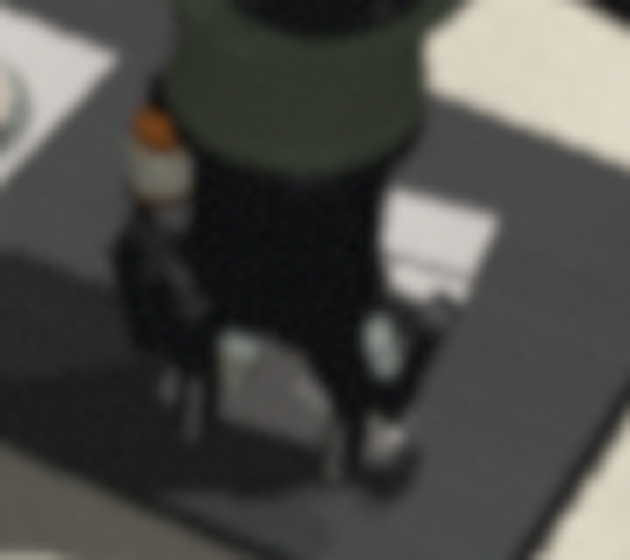

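Call:
send_rows:
  series: "0.2 0.001 0 0 0 0 0; 0.2 0.002 0 0 0 0 0; 0.2 0.003 0 0 0 0 0"

```text
time: 7.12
eef_pos: [0.5369, -0.0841, 0.0589]
tcp_rot: [0.981, 0.194, 0.001, 0.0]
wrist_force: [-1.7, -1.0, 1.0]
opening: 0.0512
```

Call:
send_rows:
  series: "0.2 0.001 0 0 0 0 0; 0.2 0.002 0 0 0 0 0; 0.2 0.003 0 0 0 0 0"

```text
time: 7.5
eef_pos: [0.5397, -0.0829, 0.0589]
tcp_rot: [0.981, 0.194, 0.001, 0.0]
wrist_force: [-2.1, -1.2, 0.5]
opening: 0.0516
```

Call:
send_rows:
  series: "0.2 0.002 0 0 0 0 0.2; 0.2 0.005 0 0 0 0 0.4; 0.2 0.010 0.0001 0 0 0 0.8; 0.2 0.015 0.0002 0 0 0 1.2; 0.2 0.020 0.0003 0 0 0 1.6; 0.2 0.025 0.0004 0 0 0 2.1; 0.2 0.030 0.0006 0 0 0 2.5; 0.2 0.035 0.0009 0 0 0 2.9; 0.2 0.040 0.0011 0 0 0 3.3; 0.2 0.045 0.0015 0 0 0 3.7; 0.2 0.050 0.0018 0 0 0 4.1; 0.2 0.055 0.0022 0 0 0 4.5; 0.2 0.060 0.0026 0 0 0 4.9; 0.2 0.065 0.003 0 0 0 5.4; 0.2 0.070 0.0035 0 0 0 5.8; 0.2 0.075 0.004 0 0 0 6.2; 0.2 0.079 0.0045 0 0 0 6.5; 0.2 0.082 0.0049 0 0 0 6.8; 0.2 0.084 0.0052 0 0 0 7; 0.2 0.085 0.0052 0 0 0 7"

```text
time: 10.0
eef_pos: [0.6204, -0.0553, 0.0592]
tcp_rot: [0.991, 0.134, 0.001, 0.0]
wrist_force: [-0.9, -0.5, 0.5]
opening: 0.0512
```

```bash
python3 - <<'E'
from h import *
print(state()["eef_pos"],state()["wrist_force"])
a=read_camera("side")[120:250,200:370,::-1];b=read_camera("top")[115:245,160:330,::-1]
cv2.imwrite("pics/s3.png",cv2.resize(a,None,fx=4.6,fy=4.6,interpolation=cv2.INTER_CUBIC))
cv2.imwrite("pics/t3.png",cv2.resize(b,None,fx=4.5,fy=4.5,interpolation=cv2.INTER_CUBIC))
E
```

```text
[ 0.62037764 -0.05533994  0.05916704] [-0.88969572 -0.50894773  0.51015146]
```

View pics/s3.png

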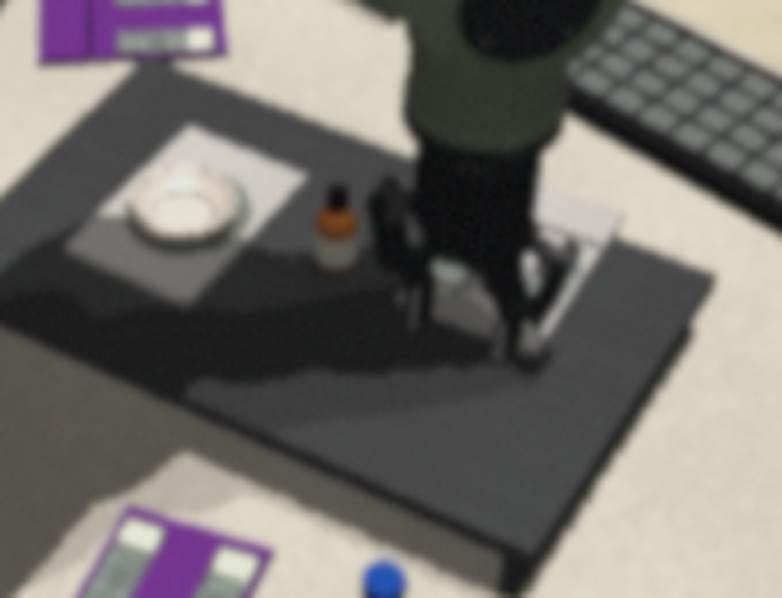

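View pics/t3.png

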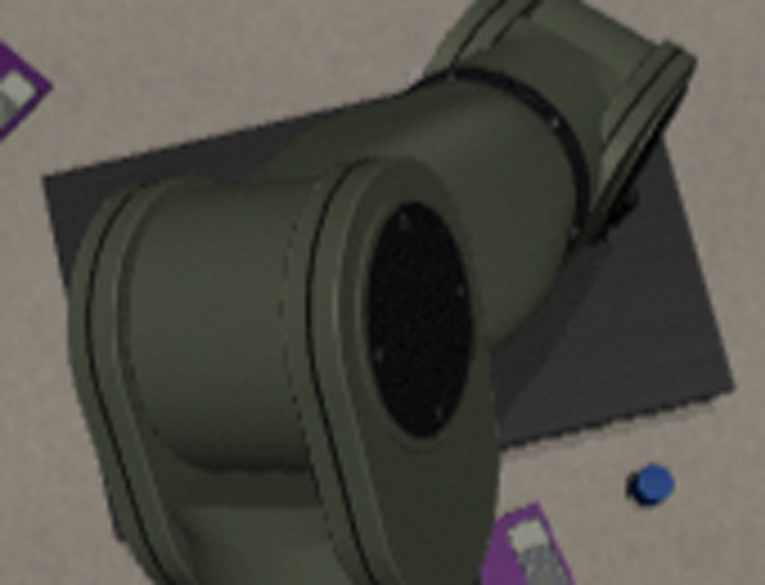

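Call:
send_rows:
  series: "0.2 -0.01 0 0 0 0 0; 0.2 -0.04 0 0 0 0 0; 0.2 -0.07 0 -0.02 0 0 0; 0.2 -0.1 0 -0.07 0 0 0; 0.2 -0.13 -0.02 -0.12 0 0 0; 0.2 -0.15 -0.07 -0.14 0 0 0; 0.2 -0.15 -0.13 -0.15 0 0 0; 0.2 -0.15 -0.19 -0.15 0 0 0; 0.2 -0.15 -0.25 -0.15 0 0 0; 0.2 -0.15 -0.3 -0.15 0 0 0; 0.2 -0.15 -0.35 -0.15 0 0 0; 0.2 -0.15 -0.35 -0.15 0 0 0"

```text
time: 11.6
eef_pos: [0.3812, 0.2454, 0.2083]
tcp_rot: [0.991, 0.137, 0.002, -0.0]
wrist_force: [0.9, -1.4, -0.2]
opening: 0.0513
```

```bash
python3 - <<'E'
from h import *
print(state()["eef_pos"])
for n,s in(("side",(slice(120,250),slice(200,370))),("top",(slice(115,245),slice(160,330)))):
    im=read_camera(n)[:,:,::-1]; cv2.imwrite(f"pics/{n}4.png",im)
    cv2.imwrite(f"pics/c{n}4.png",cv2.resize(im[s],None,fx=4.5,fy=4.5,interpolation=cv2.INTER_CUBIC))
E
```

```text
[0.38119857 0.24542374 0.20825723]
```

View pics/ctop4.png

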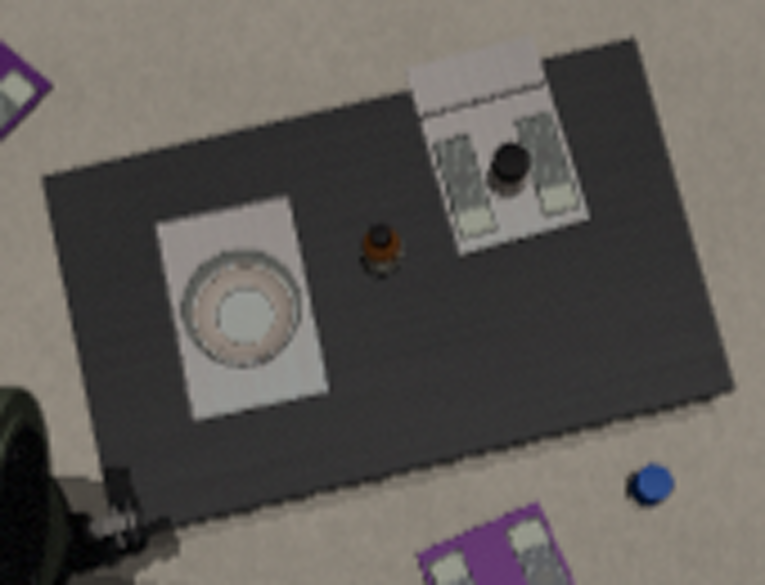

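View pics/cside4.png

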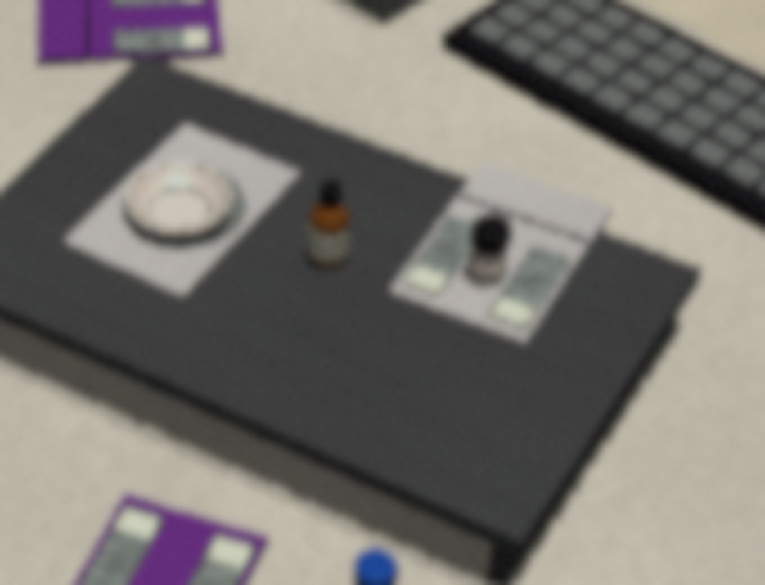

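```bash
cat > m.py <<'E'
from h import *
from scipy.ndimage import map_coordinates
th=np.radians(13.2);N=np.array([np.cos(th),np.sin(th)]);T=np.array([-N[1],N[0]])
def prof(cam,g,t,ns,z):
    X=np.c_[ns[:,None]*N+t*T,np.full(len(ns),z)]; p=proj(cam,X)
    return map_coordinates(g,[p[:,1],p[:,0]],order=3)
def edge(cam,g,ts,lo,hi,z):
    ns=np.arange(lo,hi,.0002);o=[]
    for t in ts:
        v=prof(cam,g,t,ns,z); m=(v[:15].mean()+v[-15:].mean())/2
        k=np.where(np.diff(np.sign(v-m)))[0]; o.append(ns[k[len(k)//2]])
    return np.array(o)
def dark(cam,g,ts,lo,hi,z):
    ns=np.arange(lo,hi,.0002);o=[]
    for t in ts:
        v=prof(cam,g,t,ns,z); b=np.interp(ns,[ns[0],ns[-1]],[v[:15].mean(),v[-15:].mean()]); w=np.clip(b-v,0,None)
        k=np.argmax(w); s=abs(ns-ns[k])<.004; o.append((w[s]*ns[s]).sum()/w[s].sum())
    return np.array(o)
def fit(ts,v):
    k=np.ones(len(ts),bool)
    for _ in range(4):
        c=np.polyfit(ts[k],v[k],1); r=abs(v-np.polyval(c,ts)); k=r<max(.0008,2*np.median(r))
    return c,r[k].std(),k.sum()
def report(cam,f,tc,nline,nrear):
    g=cv2.cvtColor(cv2.imread(f),cv2.COLOR_BGR2GRAY).astype(float)
    te=np.r_[np.arange(tc-.11,tc-.062,.004),np.arange(tc+.065,tc+.21,.004)]
    c,s,k=fit(te,edge(cam,g,te,.72,.748,.06)); e=np.polyval(c,tc); print(cam,"edge n",e.round(5),"slope deg",np.degrees(c[0]).round(2),s.round(5),k)
    tl=np.arange(tc-.044,tc+.045,.003)
    cl,s,k=fit(tl,dark(cam,g,tl,nline-.01,nline+.009,.066)); l=np.polyval(cl,tc); print("  line n",l.round(5),np.degrees(cl[0]).round(2),s.round(5),k)
    cr,s,k=fit(tl,edge(cam,g,tl,nrear-.012,nrear+.012,.066)); r=np.polyval(cr,tc); print("  rear n",r.round(5),np.degrees(cr[0]).round(2),s.round(5),k)
    print("  gap mm",((e-l)*1e3).round(2)," via rear+110:",((e-r-.110)*1e3).round(2),"yaw err deg",-np.degrees(cl[0]-c[0]).round(2)*-1)
E
python3 - <<'E'
from m import *
g={}
for cam in("top","side"):
    f=f"pics/{cam}4.png"
    # rear corners guess from crops
    o={"top":(160,115),"side":(200,120)}[cam]
    c={"top":[(460,255),(588,215),(545,88),(420,115)],"side":[(390,290),(527,343),(588,238),(462,192)]}[cam]
    P=ray(cam,[(x/4.5+o[0],y/4.5+o[1]) for x,y in c],.066)[:,:2]
    print(cam,np.c_[P@N,P@T].round(4).tolist())
    nt=P@N; tc=(P@T).mean(); report(cam,f,tc,nt[2:].mean(),nt[:2].mean())
E
```

```text
top [[0.5971, -0.1445], [0.6041, -0.2435], [0.7076, -0.2375], [0.7094, -0.1414]]
top edge n 0.73485 slope deg -0.0 0.00019 49
  line n 0.71148 -1.9 0.00022 28
  rear n 0.60083 -2.35 0.00018 28
  gap mm 23.38  via rear+110: 24.03 yaw err deg -1.89
side [[0.5979, -0.1506], [0.6011, -0.2512], [0.7143, -0.2428], [0.7115, -0.1466]]
side edge n 0.73255 slope deg -0.13 0.00018 49
  line n 0.71093 -2.12 0.00017 20
  rear n 0.59856 -2.26 0.00017 30
  gap mm 21.62  via rear+110: 23.98 yaw err deg -1.99
```

```bash
python3 - <<'E'
from h import *
d=np.array([np.cos(np.radians(15.2)),np.sin(np.radians(15.2)),0])
c=np.array([.6204,-.0553,.059])
rel([(c-.05*d+[0,0,.14],15.2),(c-.05*d,15.2)])
E
```

```text
[100.1 349.9  10.3] mm [ 0.05 -0.21  0.23] deg
[ 99.6 349.8 150.3] mm [ 0.05 -0.21  0.23] deg
```

Call:
send_rows:
  series: "0.2 0 0.05 0 0 0 0; 0.2 0 0.11 0 0 0 0; 0.2 0.02 0.17 0 0 0 0; 0.2 0.04 0.23 0 0 0 0; 0.2 0.06 0.28 0 0 0 0; 0.2 0.08 0.32 0 0 0 0; 0.2 0.09 0.345 0.02 0 -0.2 0.2; 0.2 0.1 0.35 0.06 0 -0.2 0.2; 0.2 0.1 0.35 0.1 0 -0.2 0.2; 0.2 0.1 0.35 0.13 0 -0.2 0.2; 0.2 0.1 0.35 0.145 0 -0.2 0.2; 0.2 0.1 0.35 0.15 0 -0.2 0.2; 0.2 0.1 0.35 0.15 0 -0.2 0.2; 0.2 0.1 0.35 0.15 0 -0.2 0.2"

```text
time: 13.45
eef_pos: [0.5729, -0.0686, 0.0602]
tcp_rot: [0.991, 0.133, 0.001, 0.001]
wrist_force: [-0.4, 0.6, 0.1]
opening: 0.0513
```

```bash
python3 - <<'E'
from h import *
d=np.array([np.cos(np.radians(15.2)),np.sin(np.radians(15.2)),0])
c=np.array([.6204,-.0553,.059])
print(state()["eef_pos"],state()["wrist_force"])
e=np.array([np.cos(np.radians(14.2)),np.sin(np.radians(14.2)),0])
rel([(c-.004*d,15.2),(c+.009*e,14.2),(c+.018*e,13.2)])
E
```

```text
[ 0.57293343 -0.06858982  0.06016588] [-0.36496222  0.61022132  0.1350785 ]
[45.3 -0.4  1.2] mm [ 0.08 -0.07  0.04] deg
[58.3 -0.2  1.2] mm [ 0.07 -0.07  1.04] deg
[67.3 -0.   1.2] mm [ 0.07 -0.07  2.04] deg
```

Call:
send_rows:
  series: "0.2 0.008 0 0.001 0 0 0; 0.2 0.018 0 0.001 0 0 0; 0.2 0.028 0 0.0012 0 0 0; 0.2 0.036 0 0.0012 0 0 0; 0.2 0.042 0 0.0012 0 0 0; 0.2 0.045 0 0.0012 0 0 0; 0.2 0.048 0 0.0012 0 0 0.2; 0.2 0.05 0 0.0012 0 0 0.5; 0.2 0.053 0 0.0012 0 0 0.8; 0.2 0.056 0 0.0012 0 0 1; 0.2 0.059 0 0.0012 0 0 1.3; 0.2 0.062 0 0.0012 0 0 1.6; 0.2 0.064 0 0.0012 0 0 1.8; 0.2 0.066 0 0.0012 0 0 2; 0.2 0.067 0 0.0012 0 0 2; 0.2 0.067 0 0.0012 0 0 2"

```text
time: 15.45
eef_pos: [0.6377, -0.051, 0.0591]
tcp_rot: [0.993, 0.115, 0.001, 0.001]
wrist_force: [-1.3, 0.3, 0.3]
opening: 0.0516
```

Call:
send_rows:
  series: "0.2 -0.01 0 0 0 0 0; 0.2 -0.04 0 0 0 0 0; 0.2 -0.07 0 -0.02 0 0 0; 0.2 -0.1 0 -0.07 0 0 0; 0.2 -0.13 -0.02 -0.12 0 0 0; 0.2 -0.15 -0.07 -0.14 0 0 0; 0.2 -0.15 -0.13 -0.15 0 0 0; 0.2 -0.15 -0.19 -0.15 0 0 0; 0.2 -0.15 -0.25 -0.15 0 0 0; 0.2 -0.15 -0.3 -0.15 0 0 0; 0.2 -0.15 -0.35 -0.15 0 0 0; 0.2 -0.15 -0.35 -0.15 0 0 0"

```text
time: 16.95
eef_pos: [0.4101, 0.2587, 0.208]
tcp_rot: [0.993, 0.118, 0.001, 0.0]
wrist_force: [0.2, -1.0, 0.3]
opening: 0.0512
```

```bash
python3 - <<'E'
from m import *
print(state()["eef_pos"])
for n,s in(("side",(slice(140,210),slice(270,370))),("top",(slice(115,180),slice(240,330)))):
    im=read_camera(n)[:,:,::-1]; cv2.imwrite(f"pics/{n}5.png",im)
    cv2.imwrite(f"pics/c{n}5.png",cv2.resize(im[s],None,fx=8,fy=8,interpolation=cv2.INTER_CUBIC))
report("top","pics/top5.png",-.192,.729,.6185)
report("side","pics/side5.png",-.197,.729,.6165)
E
```

```text
[0.41013215 0.2587247  0.20803384]
top edge n 0.73486 slope deg 0.01 0.00018 49
  line n 0.7295 -0.08 0.0002 29
  rear n 0.61855 -0.09 0.00022 26
  gap mm 5.35  via rear+110: 6.3 yaw err deg -0.09
side edge n 0.73253 slope deg -0.14 0.0002 49
  line n 0.72834 -0.25 0.00018 21
  rear n 0.61634 -0.52 0.00021 30
  gap mm 4.19  via rear+110: 6.19 yaw err deg -0.11
```

View pics/ctop5.png

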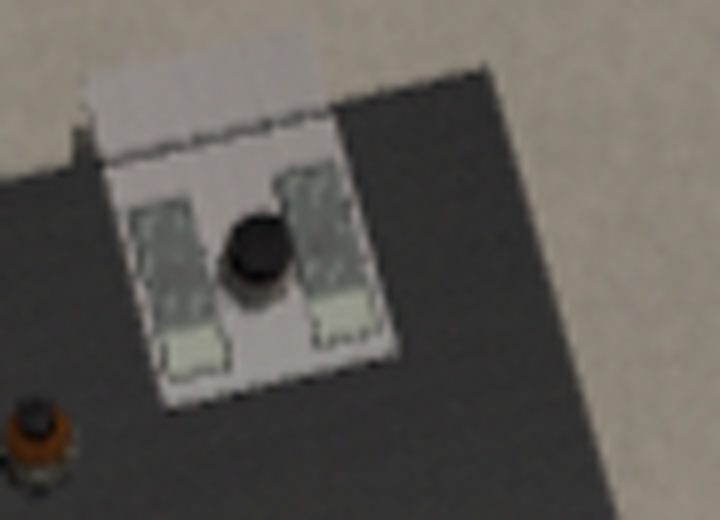

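View pics/cside5.png

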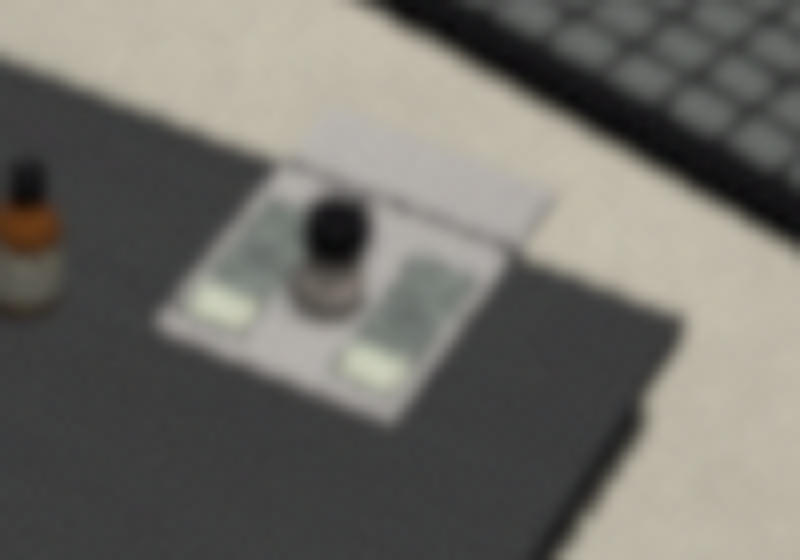

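```bash
python3 - <<'E'
from h import *
d=np.array([np.cos(np.radians(13.2)),np.sin(np.radians(13.2)),0])
c=np.array([.6377,-.0510,.059])
rel([(c-.05*d+[0,0,.14],13.2),(c-.05*d,13.2)])
E
```

```text
[ 99.9 350.1  10.2] mm [ 0.09 -0.12  0.07] deg
[ 99.6 349.9 150.2] mm [ 0.09 -0.12  0.07] deg
```

Call:
send_rows:
  series: "0.2 0 0.05 0 0 0 0; 0.2 0 0.11 0 0 0 0; 0.2 0.02 0.17 0 0 0 0; 0.2 0.04 0.23 0 0 0 0; 0.2 0.06 0.28 0 0 0 0; 0.2 0.08 0.32 0 0 0 0; 0.2 0.09 0.345 0.02 0 -0.1 0.1; 0.2 0.1 0.35 0.06 0 -0.1 0.1; 0.2 0.1 0.35 0.1 0 -0.1 0.1; 0.2 0.1 0.35 0.13 0 -0.1 0.1; 0.2 0.1 0.35 0.145 0 -0.1 0.1; 0.2 0.1 0.35 0.15 0 -0.1 0.1; 0.2 0.1 0.35 0.15 0 -0.1 0.1; 0.2 0.1 0.35 0.15 0 -0.1 0.1"

```text
time: 18.8
eef_pos: [0.5898, -0.0625, 0.0602]
tcp_rot: [0.993, 0.115, 0.001, 0.001]
wrist_force: [0.7, -0.1, -0.7]
opening: 0.0516
```

```bash
python3 - <<'E'
from h import *
d=np.array([np.cos(np.radians(13.2)),np.sin(np.radians(13.2)),0])
c=np.array([.6377,-.0510,.059])
print(state()["eef_pos"])
rel([(c-.004*d,13.2),(c+.005*d,13.15)])
E
```

```text
[ 0.58983714 -0.06254499  0.06016548]
[45.2 -0.3  1.2] mm [ 0.11 -0.09 -0.03] deg
[54.2 -0.3  1.3] mm [ 0.11 -0.09  0.02] deg
```

Call:
send_rows:
  series: "0.2 0.008 0 0.001 0 0 0; 0.2 0.018 0 0.001 0 0 0; 0.2 0.028 0 0.0012 0 0 0; 0.2 0.036 0 0.0012 0 0 0; 0.2 0.042 0 0.0012 0 0 0; 0.2 0.045 0 0.0012 0 0 0; 0.2 0.047 0 0.0012 0 0 0; 0.2 0.049 0 0.0012 0 0 0; 0.2 0.051 0 0.0012 0 0 0; 0.2 0.052 0 0.0012 0 0 0; 0.2 0.053 0 0.0012 0 0 0; 0.2 0.054 0 0.0012 0 0 0; 0.2 0.0542 0 0.0012 0 0 0; 0.2 0.0542 0 0.0012 0 0 0"

```text
time: 20.55
eef_pos: [0.6426, -0.0502, 0.059]
tcp_rot: [0.993, 0.115, 0.001, 0.001]
wrist_force: [-2.4, -0.4, 1.2]
opening: 0.0515
```

Call:
send_rows:
  series: "0.2 -0.01 0 0 0 0 0; 0.2 -0.04 0 0 0 0 0; 0.2 -0.07 0 -0.02 0 0 0; 0.2 -0.1 0 -0.07 0 0 0; 0.2 -0.13 -0.02 -0.12 0 0 0; 0.2 -0.15 -0.07 -0.14 0 0 0; 0.2 -0.15 -0.13 -0.15 0 0 0; 0.2 -0.15 -0.19 -0.15 0 0 0; 0.2 -0.15 -0.25 -0.15 0 0 0; 0.2 -0.15 -0.3 -0.15 0 0 0; 0.2 -0.15 -0.35 -0.15 0 0 0; 0.2 -0.15 -0.35 -0.15 0 0 0"

```text
time: 22.05
eef_pos: [0.4154, 0.26, 0.2077]
tcp_rot: [0.993, 0.118, 0.001, 0.0]
wrist_force: [0.5, -1.5, -0.3]
opening: 0.0513
```

```bash
python3 - <<'E'
from m import *
print(state()["eef_pos"])
for n,s in(("side",(slice(140,210),slice(270,370))),("top",(slice(115,180),slice(240,330)))):
    im=read_camera(n)[:,:,::-1]; cv2.imwrite(f"pics/{n}6.png",im)
    cv2.imwrite(f"pics/c{n}6.png",cv2.resize(im[s],None,fx=8,fy=8,interpolation=cv2.INTER_CUBIC))
report("top","pics/top6.png",-.192,.7345,.6235)
report("side","pics/side6.png",-.197,.733,.6215)
E
```

```text
[0.41537477 0.25996038 0.20771767]
top edge n 0.73486 slope deg -0.0 0.0002 49
  line n 0.73429 0.18 0.0002 27
  rear n 0.62366 -0.08 0.00022 28
  gap mm 0.56  via rear+110: 1.2 yaw err deg 0.18
side edge n 0.73254 slope deg -0.14 0.0002 49
  line n 0.73307 -0.36 0.00021 23
  rear n 0.62135 -0.11 0.00024 29
  gap mm -0.53  via rear+110: 1.19 yaw err deg -0.22
```

View pics/ctop6.png

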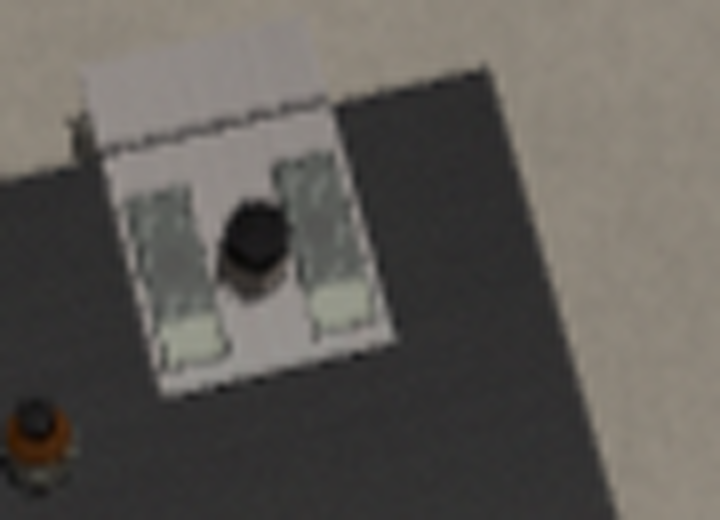

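View pics/cside6.png

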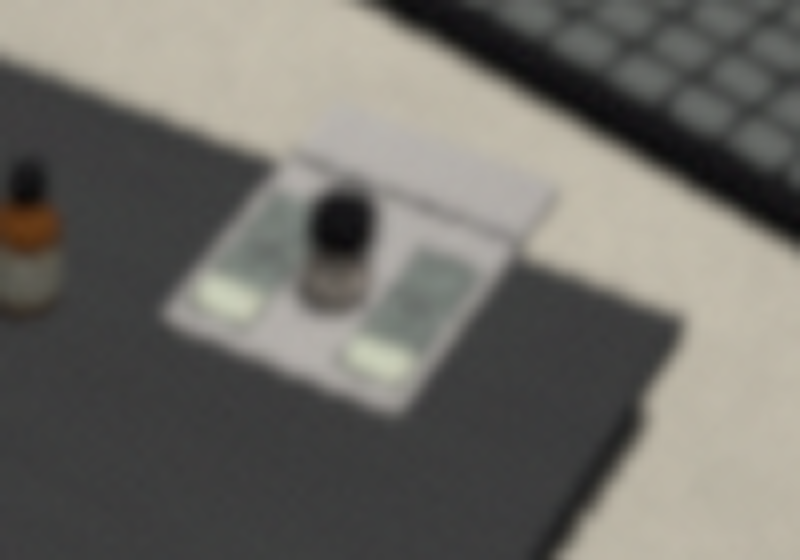

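View pics/top6.png

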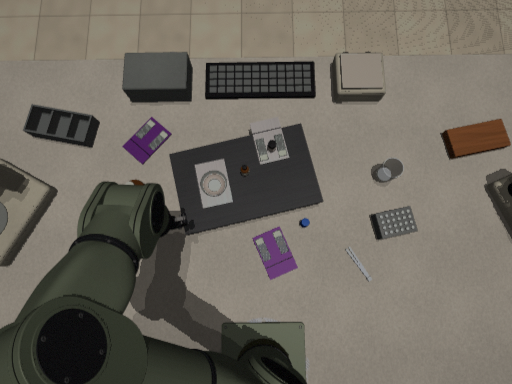

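View pics/side6.png

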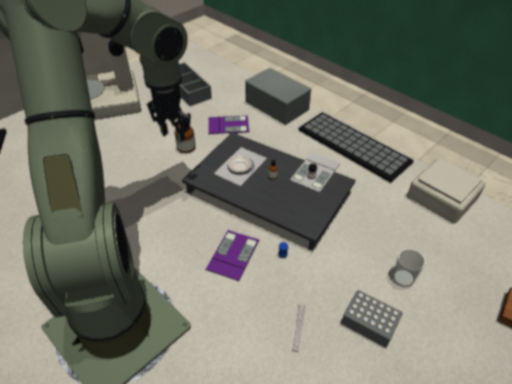

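The side view shows the reagent bottle still at (185,137), with the gripper hanging clear above and in front of it. The jar is standing at (312,170), and everything else is where it was. I'm handing the job in.

```bash
python3 - <<'E'
from rig import *
print(state()["wrist_force"]); print(job_done())
E
```

```text
[0.15166318 0.69715794 0.10677632]
the job is handed in; nothing more can be done
None
```

I slid the lined plate to the riser's far edge, pushing its rear edge with two fingertips in three gentle pushes. I straightened it by about 9° on the way, then backed the arm off so it touched nothing and handed the job in at about 22 s.

- **Line against edge:** the two cameras disagree slightly. The top view puts the line 0.6 mm short of the edge and the side view puts it 0.5 mm past, so it should be within about 1 mm. The angle between line and edge is about 0.2° in both.
- **Cross-check that disagreed:** measuring from the plate's rear edge gave 1.2 mm short in both views. I trusted it less because the visible rear face of the plate shifts that reading.
- **Everything else:** the jar was still upright on the plate. By eye in the last pictures, the dish plate, dish, dropper, reagent bottle, tip box, beaker and forceps had not moved.

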